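# Pair the radio foot switch with its receiver

## Robot

A 7-joint arm with a two-finger parallel gripper is mounted at the origin on a cart in front of the work surface, level with it; the furniture and walls round the work are solid. World frame = base frame: x ahead of the robot, y to its left, z up, the work surface at z = 0. Lengths are in m, angles in rad, forces in N, time in s.
With the tool pointing down it reaches from about 0.425 to 0.875 m from the base axis. Payload 4.7 kg.
Tool frame: the origin (TCP) lies between the finger pads; the fingertips stand 22 mm ahead of it and the grasp point (between the pads) lies 3 mm ahead of it; z points along the fingers, y is the line along which they close (so a half turn about z gives the same grasp; the last joint's range is limited). The gripper opens to 87 mm and grips with 3 to 60 N. Pads are 19 mm wide; open, the fingers measure 117 mm over their backs; the gripper's body (75 mm by 190 mm) begins 51 mm behind the grasp point.
Start: joints at [-1.136, 0.321, -0.07, 1.45, 0.023, 1.371, -0.057], TCP at [0.266, 0.593, 0.245] pointing down, gripper open.
Joint ranges: [-2.86, 2.86], [-0.3, 2.09], [-1.38, 1.24], [0.06, 2.45], [-1.56, 4.7], [0.09, 2.05], [-2.69, 2.69]. Speed limits (rad/s): [2.57, 2.57, 3.14, 3.14, 3.14, 3.14, 3.14].

## Interface

Orientations are given as a rotation vector (axis times angle).
In Python, from bench import ctrl gives the robot as it stands. The module is installed in compiled form; this text tells all that it offers.
- The arm moves only by the tool send_rows, never from a script. Its argument "motion" is a list of rows, each an object with "claw": the opening, from -1 (shut) to 1 (fully open); "slide": the shift along the tool's x, y, z in mm, a list of three; "delta_rot": the turn, a rotation vector about the tool's x, y, z in rad, a list of three. In form: [{"claw": claw, "slide": [x, y, z], "delta_rot": [ax, ay, az]}, ...]. A call has 1 to 5 rows; each row is the pose to reach, as a shift and turn from the pose commanded when the call began, along the tool's axes at that moment; what a row does not reach only later rows make up. A row lasts 1/10 s, in which the tool goes at most 50 mm and 8.59 degrees, less where a joint would pass 70% of its speed; a pose out of reach is approached as far as the arm can. A call with a gripper value outside its range is refused whole. The fingers move at their own pace and stop on an object; "grip_force" is the grip in N (left out, the last holds). Time passes only in rows, so rows that repeat a pose let the fingers close. It gives the time, the measured TCP pose, the force, the opening and the grip force at its end, in the units of the state.
- ctrl.get_state(): the state, without advancing time (a new reading comes with each control period).
- ctrl.get_image(name): name is "scene" or "top" or "wrist"; returns a dict with "color" (480x640x3 uint8, blue, green, red), "fx", "fy", "cx", "cy" (pixels), "k1" (the pictures are not rectified: a ray, as slopes to the right and down, at radius r is drawn at 1 + k1 r^2 times it, then the intrinsics apply), "pose" (4x4, takes a point from camera to world coordinates). Camera axes: x right, y down, z forward; pixel columns grow to the right and rows downward; lengths in m; the calibration is good to about 2 mm. A picture is of the moment at which its call begins. There is no depth.
- ctrl.close_job(): hands the job in; it is judged then, once.
The state is a dict: "time": time; "joint_positions": joint angles; "qd": joint speeds; "joint_torque": joint torques, N m; "position": TCP position; "tool_rot": TCP orientation; "ft_force": force on the tool from outside, world axes, zero at the start; "torque": the same for the moment, N m; "grip_width": opening from 0.0 (shut) to 1.0 (fully open); "grip_force": force on a finger pad.
Only numpy, scipy, OpenCV 4.12 (cv2) and the standard library are available. Lean on these libraries where they do the work, as an engineer would, in place of code of your own. Each camera call takes 0.05 s, during which the arm holds its last target. There are 200 camera calls.

## Task

The radio foot switch has to be paired with its receiver: first wake it by pressing its pedal right down to the stop with the gripper's bare fingertips for about a second, and let the pedal spring back up. Then pick up the screwdriver by its handle, put its blade through the round hole in the front of the receiver and gently press the recessed learn button behind it all the way in. Finish holding it like that: the screwdriver still gripped and the button kept fully in when the program ends; leave the loose parts lying between the two devices where they are.

Things in the scene. Friction and masses are not known exactly. Their poses are not given: they have to be found in the camera images.
- foot_switch: Radio foot switch, fixed on the bench to the left or right: grey cast base 176 x 104 mm (x by y), 52 mm high at the heel housing, with a hinged aluminium pedal with ribbed black rubber pad. Origin: centre of its underside, z up. The pedal's free toe end points to the body's -x (toward the robot, within 0.4 rad); its hinge pin lies along y at x = +28, z = 40 mm.
- tread (a point): Point on the pedal's rubber pad to press, moves with the pedal, 95 mm from the hinge pin: 65 mm above the bench when up, 45 mm when down on the stop. The pad is 66 mm wide and reaches 60 mm heelward and 16 mm toeward of it; it slopes up 0.2 rad to the toe when up, about level when down. Needs 3.5 N at first, 8.6 N at the stop.
- pedal (a joint): Pedal angle in rad: 0 = up, 0.22 = down on its stop. A spring brings it back up.
- receiver: Radio receiver, fixed on the bench on the other side from the foot switch: grey box 90 deep (x) x 124 wide (y) x 90 mm high, 78 mm stub aerial on top at the rear. Origin: centre of its underside, z up. Its front plate, with the hole, three small lamps above it and two capped sockets low beside it, faces the body's -x (toward the robot, within 0.4 rad); +x points into the box.
- hole (a point): Centre of the round hole's mouth in the receiver's front face: 14 mm diameter, lightly chamfered, level, through the 12 mm front plate, 55 mm above the bench, 22 mm to +y of the box's middle. x axis: straight into the box along the hole. The button's flat face, 18 mm across, lies centred behind it, 18 mm in from the mouth.
- learn_button (a joint): How far the recessed learn button is pushed in, m: 0 = out, 0.006 = fully in. Spring: 2.7 N at first, 5.4 N fully in. It springs out again when let go.
- screwdriver: The only screwdriver, loose, lying on the bench: 206 mm long along its y, about 90 g. Origin: underside at mid length. Round handle about 27 mm thick from y = +7 to +103 mm (centre of mass near y = +50); steel shaft 6 mm thick from there to the blade's end at y = -103 mm. Its axis lies 14 mm above the origin; the blade points to -y.
- tip (a point): End of the screwdriver's blade, on its axis, 103 mm to the screwdriver's -y from its middle.
- spare_roller: Bystander: loose green pinch roller, 42 mm across, 22 mm high. Origin under its centre.
- spare_pulley: Bystander: loose pale guide pulley, 29 mm across, 20 mm high. Origin under its centre.
- gauge_block: Bystander: loose steel setting block 22 x 45 x 25 mm. Origin under its centre.
- bolt_m10: Bystander: loose hex bolt, 49 mm long, lying. Origin under its centre.
Not all that is in view belongs to the job. Several things have the shape of the receiver; the one meant has the colours described above.

How it is judged:
By the outcome, as a careful person would: the job done as asked, in the order asked, and still so for the second after the job is handed in, while the arm keeps its last pose, push and grip.
It also fails if it takes over 58 s, if anything falls off the work surface, if the arm or the gripper's body presses on something with over 40 N, if the wrist force passes 120 N, or if a joint passes its speed limit or range.

## Working session

There is one attempt and no reset: what is moved stays moved. The work goes in short steps, Python scripts to look and compute and a tool call to move; the robot and the scene stay as the last step left them, time stands still between calls to the robot, and variables do not carry over. Pictures are saved under pics/ and viewed, at most 10 in all, crops included, and the job is handed in when it is done.

Besides the shell and the picture viewer there is one more tool, called after "Call:" as a command line: name --argument value ..., lists and objects as JSON in quotes. send_rows: Moves the arm, as the interface text tells. Its arguments: {"type":"object","properties":{"motion":{"type":"array","items":{"type":"object","properties":{"claw":{"type":"number"},"slide":{"type":"array","items":{"type":"number"}},"delta_rot":{"type":"array","items":{"type":"number"}}}}},"grip_force":{"type":"number"}},"required":["motion"]}

```bash
mkdir -p pics
python3 - <<'E'
from bench import ctrl
import cv2,pickle
s=ctrl.get_state();print(s)
for n in("scene","top"):
    d=ctrl.get_image(n);cv2.imwrite(f"pics/{n}0.png",d["color"]);pickle.dump(d,open(f"{n}0.pkl","wb"))
    print(n,d["fx"],d["fy"],d["cx"],d["cy"],d["k1"],d["pose"])
E
```

```text
{'time': 0.0, 'joint_positions': array([-1.13586684,  0.32179284, -0.07011618,  1.45167838,  0.02260772,
        1.37077097, -0.05691312]), 'qd': array([-0.00151582, -0.000533  , -0.00082488, -0.00149489, -0.000893  ,
        0.00054568,  0.00105093]), 'joint_torque': array([ 1.72937202e-04, -4.91280484e+01, -4.03872505e-01, -3.12535572e+01,
       -6.39861356e-02,  4.36069805e-02,  1.75919013e-04]), 'position': array([0.26535805, 0.5928139 , 0.24347959]), 'tool_rot': array([-6.56033314e-01, -3.07202894e+00,  2.88742428e-03]), 'ft_force': array([-0.2145568 ,  0.13232387, -0.25594952]), 'torque': array([0.04055365, 0.00579037, 0.01998355]), 'grip_force': 0.0, 'grip_width': 1.0005624627206862}
scene 573.140439327665 573.140439327665 317.7620391963299 234.86075580037647 -0.06722810080928779 [[ 0.89938081 -0.20112314  0.38815416  0.1024134 ]
 [-0.43674055 -0.45253278  0.77747783 -1.08962186]
 [ 0.0192837  -0.8687713  -0.49483793  0.75997216]
 [ 0.          0.          0.          1.        ]]
top 573.0859088554718 573.0859088554718 322.46186588713425 245.65716713747727 -0.05309906246353105 [[ 0.00599525 -0.99741334  0.07162882  0.51455345]
 [-0.99988783 -0.00696244 -0.01326074 -0.01193586]
 [ 0.01372515 -0.07154129 -0.9973432   1.61742322]
 [ 0.          0.          0.          1.        ]]
```

View pics/top0.png

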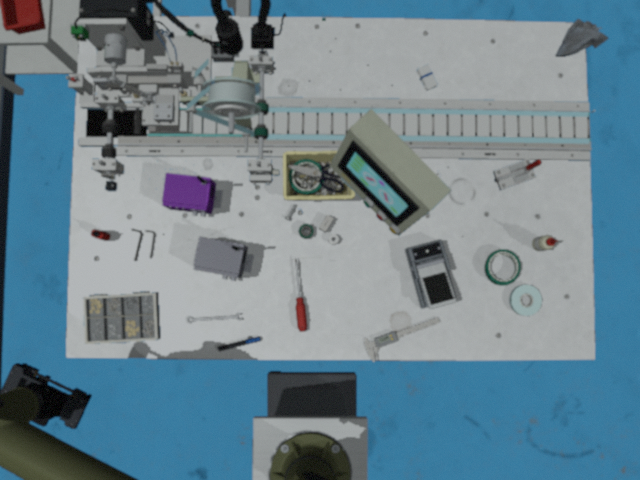

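View pics/scene0.png

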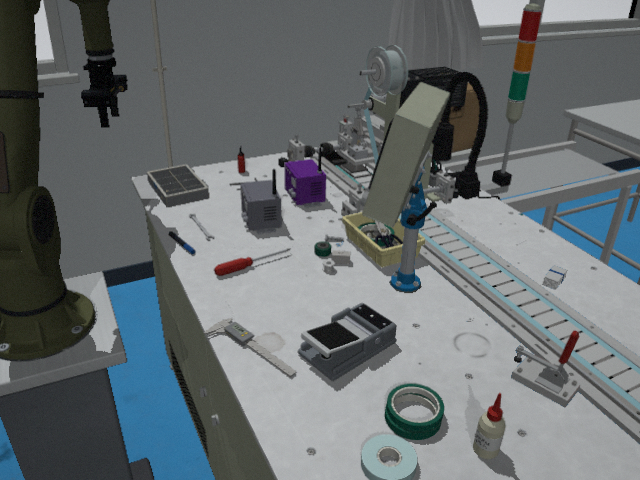

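The top view shows the grey receiver at about (222,257) and a purple lookalike at (190,193). The foot switch is at (433,272) with its pad at (438,288). The screwdriver runs from its blade at (297,260) to the red handle end at (302,330).

```bash
cat > h.py <<'E'
import numpy as np,cv2,pickle
from scipy.spatial.transform import Rotation as R
def ray(d,u,v):
    K=np.array([[d["fx"],0,d["cx"]],[0,d["fy"],d["cy"]],[0,0,1.]])
    p=cv2.undistortPoints(np.array([[[u,v]]],float),K,np.array([d["k1"],0,0,0.]))[0,0]
    P=np.array(d["pose"]);return P[:3,3],P[:3,:3]@np.array([p[0],p[1],1])
def plane(d,u,v,z):
    o,r=ray(d,u,v);return o+r*(z-o[2])/r[2]
def proj(d,X):
    P=np.linalg.inv(np.array(d["pose"]));c=P[:3,:3]@np.array(X)+P[:3,3]
    s=c[:2]/c[2];s=s*(1+d["k1"]*(s@s));return s*d["fx"]+[d["cx"],d["cy"]]
E
python3 - <<'E'
from h import *
d=pickle.load(open("top0.pkl","rb"));im=d["color"];hsv=cv2.cvtColor(im,cv2.COLOR_BGR2HSV)
red=((hsv[...,0]<8)|(hsv[...,0]>172))&(hsv[...,1]>130)
m=np.zeros(red.shape,np.uint8);m[285:340,285:315]=red[285:340,285:315]
ys,xs=np.nonzero(m);p=np.c_[xs,ys];c=p.mean(0);print("handle",len(p),c,p[ys.argmin()],p[ys.argmax()])
print(plane(d,*c,.014),plane(d,*p[ys.argmin()],.014),plane(d,*p[ys.argmax()],.014),"blade",plane(d,296.5,259,.014))
# pad
m=np.zeros(red.shape,np.uint8);m[265:310,405:465]=(im.max(2)<45)[265:310,405:465]
cs=max(cv2.findContours(m,0,2)[0],key=cv2.contourArea);r=cv2.minAreaRect(cs);print("pad",r)
for q in cv2.boxPoints(r):print(q,plane(d,*q,.062))
crop=lambda x,y:cv2.resize(im[y:y+75,x:x+100],None,fx=4,fy=4,interpolation=cv2.INTER_CUBIC)
cv2.imwrite("pics/c1.png",np.hstack([crop(180,220),crop(390,235)]))
E
```

```text
handle 225 [300.87555556 314.19555556] [299 298] [300 329]
[0.4381075  0.02566337 0.014     ] [0.48300343 0.03126046 0.014     ] [0.39714097 0.02776109 0.014     ] blade [0.59175756 0.03920043 0.014     ]
pad ((437.54132080078125, 288.13763427734375), (26.05287742614746, 21.263744354248047), 73.3007583618164)
[423.61472 278.71564] [ 0.53798051 -0.30848475  0.062     ]
[443.98166 272.60553] [ 0.55490177 -0.36446317  0.062     ]
[451.46793 297.55963] [ 0.48714425 -0.3844722   0.062     ]
[431.10098 303.66974] [ 0.47039308 -0.32858399  0.062     ]
```

View pics/c1.png

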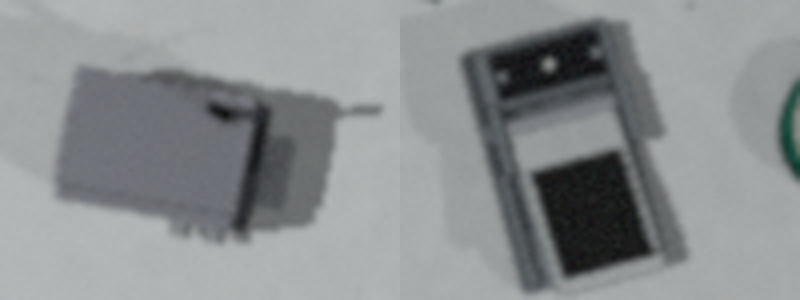

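The crop shows the receiver with its front edge toward the robot, roughly (194,268)–(238,278) in top-view pixels. The pad is a clean dark rectangle that gives a foot-switch yaw of about 0.29. I'll move toward the screwdriver and look with the wrist camera on the way.

```bash
cat >> h.py <<'E'
def yawR(p):return R.from_euler("z",p)*R.from_matrix(np.diag([-1.,1,-1]))
def mv(pos,psi=None,rot=None):
    from bench import ctrl
    s=ctrl.get_state();r=R.from_rotvec(s["tool_rot"]);t=rot if rot is not None else yawR(psi)
    print("t",round(s["time"],2),"slide",(r.inv().apply(np.array(pos)-s["position"])*1000).round(1),"rot",(r.inv()*t).as_rotvec().round(3))
    print("  pos",s["position"].round(4),"F",s["ft_force"].round(1),"w",round(s["grip_width"],3),"gf",round(s["grip_force"],1))
E
python3 - <<'E'
from h import *
d=pickle.load(open("top0.pkl","rb"))
for q in [(200,237),(246.2,244.2),(194.5,268),(238.7,278)]:print(q,plane(d,*q,.09))
mv([.46,.30,.27],.088)
E
```

```text
(200, 237) [0.64517429 0.29537358 0.09      ]
(246.2, 244.2) [0.62673196 0.17144845 0.09      ]
(194.5, 268) [0.56219876 0.30831608 0.09      ]
(238.7, 278) [0.53645484 0.19003704 0.09      ]
t 0.1 slide [-297.3 -187.9  -26.1] rot [-0.002 -0.    -0.509]
  pos [0.2654 0.5929 0.2436] F [-0.   0.4  0.3] w 1.002 gf 0.0
```

Call:
send_rows --motion '[{"claw": -1,"slide": [-60,-38,-5],"delta_rot": [0,0,-0.1]},{"claw": -1,"slide": [-100,-63,-9],"delta_rot": [0,0,-0.2]},{"claw": -1,"slide": [-140,-88,-12],"delta_rot": [0,0,-0.3]},{"claw": -1,"slide": [-180,-113,-16],"delta_rot": [0,0,-0.4]},{"claw": -1,"slide": [-205,-130,-18],"delta_rot": [0,0,-0.51]}]'

```text
time: 0.6
position: [0.401, 0.3881, 0.2625]
tool_rot: [-0.144, 3.138, -0.001]
ft_force: [0.8, 1.1, -0.5]
grip_width: 0.63
grip_force: 0.0
```

Run:
```python
from h import *
from bench import ctrl
mv([.44,.20,.27],.088)
d=ctrl.get_image("wrist");cv2.imwrite("pics/w1.png",d["color"]);pickle.dump(d,open("w1.pkl","wb"));print(d["fx"],d["k1"],np.array(d["pose"]).round(3))
```

```text
t 0.6 slide [ -21.5 -190.9   -7.4] rot [-0.001  0.     0.004]
  pos [0.401  0.3881 0.2625] F [ 0.8  1.1 -0.5] w 0.63 gf 0.0
427.7448310284862 -0.05009017180412499 [[-0.093  0.964  0.251  0.332]
 [ 0.996  0.09   0.024  0.382]
 [ 0.     0.252 -0.968  0.402]
 [ 0.     0.     0.     1.   ]]
```

View pics/w1.png

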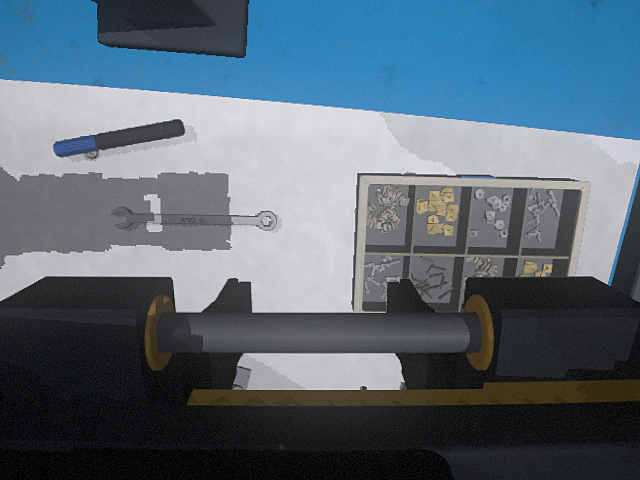

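The wrist camera looks back toward the robot past the fingers; here it sees only the spanner, the pen and the parts tray. I'll tilt the tool to look at the receiver's front face.

Run:
```python
from h import *
mv([.43,.29,.24],rot=yawR(-.1)*R.from_euler("y",-.7))
```

```text
t 0.65 slide [-15.  -92.1  23.8] rot [ 0.061 -0.694  0.181]
  pos [0.4069 0.3806 0.2632] F [ 3.7 -5.7  0.5] w 0.587 gf 0.0
```

Call:
send_rows --motion '[{"claw": -1,"slide": [-4,-20,5],"delta_rot": [0.012,-0.139,0.036]},{"claw": -1,"slide": [-7,-40,10],"delta_rot": [0.024,-0.278,0.072]},{"claw": -1,"slide": [-10,-60,16],"delta_rot": [0.036,-0.417,0.11]},{"claw": -1,"slide": [-13,-80,21],"delta_rot": [0.05,-0.556,0.145]},{"claw": -1,"slide": [-15,-92,24],"delta_rot": [0.061,-0.694,0.181]}]'

```text
time: 1.15
position: [0.4226, 0.2994, 0.2388]
tool_rot: [0.125, 2.437, -0.036]
ft_force: [-0.8, -0.4, 0.3]
grip_width: 0.127
grip_force: 0.0
```

Call:
send_rows --motion '[{"claw": -1,"slide": [0,0,0],"delta_rot": [0,0,0]},{"claw": -1,"slide": [0,0,0],"delta_rot": [0,0,0]}]'

```text
time: 1.35
position: [0.4224, 0.3011, 0.2386]
tool_rot: [0.119, 2.446, -0.038]
ft_force: [0.5, -0.5, 0.9]
grip_width: 0.021
grip_force: 0.0
```

Run:
```python
from h import *
from bench import ctrl
mv([.43,.29,.24],rot=yawR(-.1)*R.from_euler("y",-.7))
d=ctrl.get_image("wrist");cv2.imwrite("pics/w2.png",d["color"]);pickle.dump(d,open("w2.pkl","wb"));print(d["cx"],d["cy"],np.array(d["pose"]).round(3))
```

```text
t 1.35 slide [ -7.6 -10.3   4.4] rot [ 0.005 -0.007  0.001]
  pos [0.4224 0.3011 0.2386] F [ 0.5 -0.5  0.9] w 0.021 gf 0.0
318.7144024636795 241.437326855952 [[ 0.095  0.581  0.808  0.28 ]
 [ 0.996 -0.059 -0.074  0.315]
 [ 0.004  0.812 -0.584  0.302]
 [ 0.     0.     0.     1.   ]]
```

View pics/w2.png

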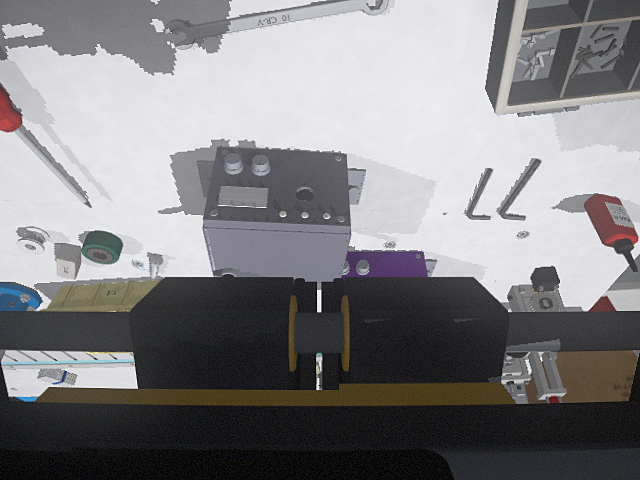

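The wrist view, which is upside-down, shows the receiver's front plate with the hole at about (306,193) and the lamps at row 215. The top front corners are at about (205,222) and (351,223), and the screwdriver tip is at (90,206).

Run:
```python
from h import *
d=pickle.load(open("w2.pkl","rb"));g=cv2.cvtColor(d["color"],cv2.COLOR_BGR2GRAY)
roi=g[178:208,288:324];m=(roi<38).astype(np.uint8);print(roi.min(),np.median(roi))
c=max(cv2.findContours(m,0,2)[0],key=cv2.contourArea);print(cv2.fitEllipse(c),cv2.boundingRect(c))
(ex,ey),_,_=cv2.fitEllipse(c);print("hole",plane(d,288+ex,178+ey,.055))
# edges: front/top boundary
for x in (215,240,265,320,345):
    col=g[205:245,x].astype(int);k=np.diff(col);i=k.argmax();print(x,205+i,k[i],plane(d,x,205.5+i,.09))
for x in (230,260,290,320,335):
    col=g[135:165,x].astype(int);k=np.diff(col);i=k.argmin();print("bot",x,135+i,k[i],plane(d,x,135.5+i,.0))
for y in (225,235): 
    for a,b in((190,225),(335,365)):
        k=np.diff(g[y,a:b].astype(int));i=abs(k).argmax();print("side",y,a+i,k[i])
for u in [(205,222),(351,223)]:print(plane(d,*u,.09))
print("tip",plane(d,90,206,.014), "lamp",plane(d,306,214,.074))
```

```text
61 87.0Traceback (most recent call last):
  File "<stdin>", line 4, in <module>
ValueError: max() iterable argument is empty
```

Run:
```python
from h import *
d=pickle.load(open("w2.pkl","rb"));g=cv2.cvtColor(d["color"],cv2.COLOR_BGR2GRAY)
roi=g[183:206,292:320];
for r in roi[::2]:print(*r[::1])
for x in (215,240,265,320,345):
    col=g[205:245,x].astype(int);k=np.diff(col);i=k.argmax();print(x,205+i,k[i],plane(d,x,205.5+i,.09))
for x in (215,280,300,320,335):
    col=g[135:165,x].astype(int);k=np.diff(col);i=k.argmin();print("bot",x,135+i,k[i],plane(d,x,135.5+i,.0))
for u in [(205,222),(351,223)]:print(plane(d,*u,.09))
print("hole~",plane(d,306,193,.055),"tip",plane(d,90,206,.014))
```

```text
86 86 87 91 92 89 89 87 89 89 89 87 80 82 89 85 88 94 87 92 87 93 85 91 90 91 89 94
89 88 88 89 83 80 88 89 91 89 85 82 86 85 90 90 87 86 90 91 90 94 94 89 97 93 88 94
89 90 84 85 87 84 85 103 106 135 148 146 146 146 145 141 133 102 94 87 84 80 86 91 89 88 92 91
87 85 91 86 92 115 123 129 136 136 146 92 72 78 87 82 87 121 124 115 103 89 88 86 81 84 89 88
87 87 86 86 106 110 128 73 63 75 70 68 72 73 72 72 66 86 109 110 104 99 87 89 88 93 92 90
88 89 84 99 72 61 68 70 68 69 71 76 73 70 75 71 77 69 70 67 86 91 89 86 88 92 91 87
83 85 86 83 69 67 67 66 70 71 70 71 71 71 71 71 74 78 71 70 67 83 83 90 89 85 85 85
86 86 88 86 79 71 63 68 73 75 73 74 74 69 74 74 67 71 69 69 69 74 88 89 90 91 87 87
89 87 89 82 88 93 82 75 69 71 65 70 66 68 70 73 78 71 70 73 85 89 85 87 87 87 89 89
82 83 84 89 79 71 88 92 83 83 88 77 96 94 102 87 87 89 85 89 82 88 89 87 86 88 88 88
84 87 84 86 81 78 75 85 88 80 86 84 86 86 87 88 88 88 88 85 89 88 85 91 82 91 89 79
86 85 84 77 78 78 79 76 77 85 89 85 84 83 86 86 89 87 89 85 85 81 90 89 92 89 82 77
215 219 60 [0.53617571 0.20842345 0.09      ]
240 205 113 [0.52147394 0.23238209 0.09      ]
265 206 123 [0.52457085 0.25112695 0.09      ]
320 224 63 [0.55103922 0.29088264 0.09      ]
345 225 52 [0.55437311 0.31089653 0.09      ]
bot 215 139 -75 [0.53071746 0.19711833 0.        ]
bot 280 147 -92 [0.54636536 0.25454953 0.        ]
bot 300 149 -86 [0.55067551 0.27272398 0.        ]
bot 320 151 -113 [0.55500373 0.29108242 0.        ]
bot 335 151 -92 [0.55638518 0.30510049 0.        ]
[0.53847857 0.19948935 0.09      ]
[0.55158266 0.31584426 0.09      ]
hole~ [0.55085677 0.27907791 0.055     ] tip [0.59213345 0.04594711 0.014     ]
```

Measured hole is about (0.5515, 0.278, 0.055), with receiver yaw about -0.19. Next is the pedal.

Run:
```python
from h import *
mv([.46,.08,.21],.05)
```

```text
t 1.4 slide [ -26.4 -217.2   59. ] rot [-0.046  0.693 -0.143]
  pos [0.4233 0.3016 0.2397] F [0.  1.5 0.6] w 0.015 gf 0.0
```

Call:
send_rows --motion '[{"claw": -1,"slide": [-5,-43,12],"delta_rot": [-0.009,0.139,-0.029]},{"claw": -1,"slide": [-10,-86,23],"delta_rot": [-0.018,0.278,-0.058]},{"claw": -1,"slide": [-16,-130,35],"delta_rot": [-0.027,0.417,-0.087]},{"claw": -1,"slide": [-21,-173,47],"delta_rot": [-0.036,0.556,-0.115]},{"claw": -1,"slide": [-26,-217,59],"delta_rot": [-0.046,0.693,-0.143]}]'

```text
time: 1.9
position: [0.4562, 0.1146, 0.2162]
tool_rot: [-0.03, 3.0, -0.015]
ft_force: [1.0, -1.1, -0.7]
grip_width: 0.007
grip_force: 0.0
```

Run:
```python
from h import *
mv([.4916,-.353,.13],.29)
mv([.48,-.14,.2],.2)
```

```text
t 1.9 slide [ -13.3 -467.2   94.3] rot [-0.03   0.139 -0.27 ]
  pos [0.4562 0.1146 0.2162] F [ 1.  -1.1 -0.7] w 0.007 gf 0.0
t 1.9 slide [ -16.1 -254.8   21.5] rot [-0.024  0.14  -0.18 ]
  pos [0.4562 0.1146 0.2162] F [ 1.  -1.1 -0.7] w 0.007 gf 0.0
```

Call:
send_rows --motion '[{"claw": -1,"slide": [-3,-44,4],"delta_rot": [-0.005,0,-0.04]},{"claw": -1,"slide": [-6,-88,8],"delta_rot": [-0.01,0,-0.08]},{"claw": -1,"slide": [-10,-132,12],"delta_rot": [-0.015,0,-0.12]},{"claw": -1,"slide": [-13,-176,16],"delta_rot": [-0.02,0,-0.15]},{"claw": -1,"slide": [-16,-220,20],"delta_rot": [-0.024,0,-0.18]}]'

```text
time: 2.4
position: [0.4783, -0.108, 0.2018]
tool_rot: [-0.299, 2.983, -0.007]
ft_force: [1.0, 0.5, -0.9]
grip_width: 0.008
grip_force: 0.0
```

Call:
send_rows --motion '[{"claw": -1,"slide": [0,0,0],"delta_rot": [0,0,0]}]'

```text
time: 2.5
position: [0.4779, -0.1132, 0.2019]
tool_rot: [-0.283, 2.985, -0.011]
ft_force: [0.1, 0.2, -0.4]
grip_width: 0.003
grip_force: 0.0
```

Run:
```python
from h import *
mv([.4916,-.353,.13],.29)
```

```text
t 2.5 slide [  41.8 -236.6   71.7] rot [-0.028  0.141 -0.101]
  pos [ 0.4779 -0.1132  0.2019] F [ 0.1  0.2 -0.4] w 0.003 gf 0.0
```

Call:
send_rows --motion '[{"claw": -1,"slide": [10,-48,6],"delta_rot": [-0.006,0.03,-0.02]},{"claw": -1,"slide": [18,-95,15],"delta_rot": [-0.012,0.06,-0.04]},{"claw": -1,"slide": [26,-142,30],"delta_rot": [-0.018,0.09,-0.06]},{"claw": -1,"slide": [34,-189,45],"delta_rot": [-0.024,0.12,-0.08]},{"claw": -1,"slide": [42,-236,60],"delta_rot": [-0.028,0.141,-0.101]}]'

```text
time: 3.0
position: [0.4917, -0.338, 0.1412]
tool_rot: [0.468, -3.102, 0.007]
ft_force: [0.8, 0.2, 0.8]
grip_width: 0.004
grip_force: 0.0
```

Call:
send_rows --motion '[{"claw": -1,"slide": [0,0,0],"delta_rot": [0,0,0]},{"claw": -1,"slide": [0,0,0],"delta_rot": [0,0,0]}]'

```text
time: 3.2
position: [0.4898, -0.3378, 0.1429]
tool_rot: [0.459, -3.107, 0.004]
ft_force: [0.5, -0.5, 0.6]
grip_width: 0.002
grip_force: 0.0
```

Run:
```python
from h import *
from bench import ctrl
mv([.4916,-.353,.10],.29)
d=ctrl.get_image("wrist");cv2.imwrite("pics/w3.png",d["color"]);pickle.dump(d,open("w3.pkl","wb"))
for p in [(.4916,-.3528,.065)]:print(proj(d,p))
```

```text
t 3.2 slide [  2.7 -15.   42.9] rot [-0.002 -0.001  0.003]
  pos [ 0.4898 -0.3378  0.1429] F [ 0.5 -0.5  0.6] w 0.002 gf 0.0
[289.91004965 259.25134285]
```

View pics/w3.png

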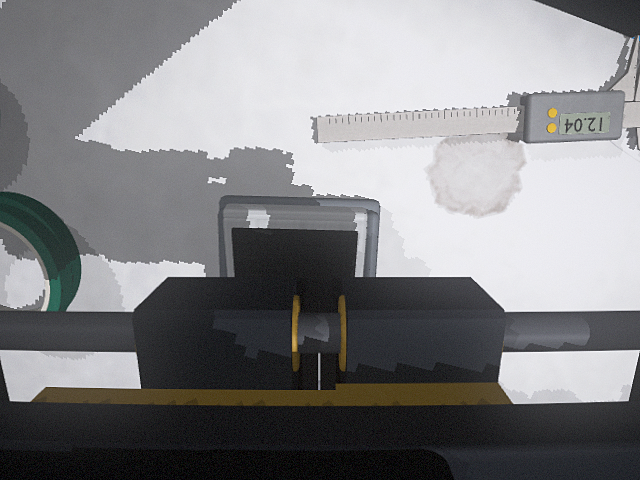

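The view shows the pad's toe edge at row 229, columns 232–357, so my tread estimate at (290,259) sits about right. Checking the number.

Run:
```python
from h import *
d=pickle.load(open("w3.pkl","rb"))
a,b=plane(d,232,229,.068),plane(d,357,229.5,.068);m=(a+b)/2;v=(b-a)/np.linalg.norm(b-a);n=np.array([v[1],-v[0],0])
print(a,b,np.linalg.norm(b-a),v,"tread",m+.0157*n)
t=m+.0157*n;mv([t[0],t[1],.10],.29)
```

```text
[ 0.48368335 -0.38593677  0.068     ] [ 0.46523722 -0.32417146  0.068     ] 0.06446095099781547 [-0.28615979  0.95818191  0.        ] tread [ 0.48950374 -0.35056141  0.068     ]
t 3.25 slide [  5.7 -13.9  43.2] rot [-0.002  0.     0.006]
  pos [ 0.4908 -0.3356  0.1432] F [ 0.2  0.3 -0.1] w 0.004 gf 0.0
```

Call:
send_rows --motion '[{"claw": -1,"slide": [4,-10,15],"delta_rot": [0,0,0]},{"claw": -1,"slide": [5,-14,43],"delta_rot": [0,0,0]},{"claw": -1,"slide": [5,-14,43],"delta_rot": [0,0,0]}]'

```text
time: 3.55
position: [0.4893, -0.3461, 0.0978]
tool_rot: [0.47, -3.104, -0.005]
ft_force: [-0.5, 0.7, -0.7]
grip_width: 0.004
grip_force: 0.0
```

Call:
send_rows --motion '[{"claw": -1,"slide": [0,0,10],"delta_rot": [0,0,0]},{"claw": -1,"slide": [0,0,18],"delta_rot": [0,0,0]},{"claw": -1,"slide": [0,0,25],"delta_rot": [0,0,0]},{"claw": -1,"slide": [0,0,30],"delta_rot": [0,0,0]},{"claw": -1,"slide": [0,0,30],"delta_rot": [0,0,0]}]'

```text
time: 4.05
position: [0.4884, -0.3493, 0.0696]
tool_rot: [0.465, -3.105, -0.0]
ft_force: [-3.7, 1.6, 7.3]
grip_width: 0.006
grip_force: 3.2
```

Call:
send_rows --motion '[{"claw": -1,"slide": [0,0,3],"delta_rot": [0,0,0]},{"claw": -1,"slide": [0,0,6],"delta_rot": [0,0,0]},{"claw": -1,"slide": [0,0,6],"delta_rot": [0,0,0]},{"claw": -1,"slide": [0,0,6],"delta_rot": [0,0,0]},{"claw": -1,"slide": [0,0,6],"delta_rot": [0,0,0]}]'

```text
time: 4.55
position: [0.4885, -0.3494, 0.0661]
tool_rot: [0.464, -3.106, -0.002]
ft_force: [-8.0, 3.9, 18.2]
grip_width: 0.005
grip_force: 9.5
```

Force rose to 18 N with the height steady, so the pedal is on its stop. Holding, then releasing.

Call:
send_rows --motion '[{"claw": -1,"slide": [0,0,0],"delta_rot": [0,0,0]},{"claw": -1,"slide": [0,0,0],"delta_rot": [0,0,0]},{"claw": -1,"slide": [0,0,0],"delta_rot": [0,0,0]},{"claw": -1,"slide": [0,0,0],"delta_rot": [0,0,0]},{"claw": -1,"slide": [0,0,0],"delta_rot": [0,0,0]}]'

```text
time: 5.05
position: [0.4885, -0.3494, 0.0661]
tool_rot: [0.464, -3.106, -0.002]
ft_force: [-7.4, 4.3, 19.4]
grip_width: 0.008
grip_force: 9.5
```

Call:
send_rows --motion '[{"claw": -1,"slide": [0,0,0],"delta_rot": [0,0,0]},{"claw": -1,"slide": [0,0,0],"delta_rot": [0,0,0]},{"claw": -1,"slide": [0,0,-20],"delta_rot": [0,0,0]},{"claw": -1,"slide": [0,0,-60],"delta_rot": [0,0,0]},{"claw": -1,"slide": [0,0,-90],"delta_rot": [0,0,0]}]'

```text
time: 5.55
position: [0.4897, -0.3493, 0.1554]
tool_rot: [-0.465, 3.106, -0.002]
ft_force: [1.2, 0.2, 0.6]
grip_width: 0.005
grip_force: 0.0
```

Run:
```python
from h import *
from bench import ctrl
d=ctrl.get_image("wrist");g=cv2.cvtColor(d["color"],cv2.COLOR_BGR2GRAY)
c=g[150:260,290:300].mean(1);print([(150+i,int(v)) for i,v in enumerate(c)][::4])
print("toe edge if up",proj(d,[.4745,-.355,.068]),"if down",proj(d,[.4735,-.355,.045]))
mv([.447,.01,.21],.1)
```

```text
[(150, 231), (154, 229), (158, 230), (162, 230), (166, 230), (170, 229), (174, 228), (178, 228), (182, 228), (186, 161), (190, 134), (194, 133), (198, 100), (202, 88), (206, 92), (210, 110), (214, 127), (218, 117), (222, 121), (226, 114), (230, 38), (234, 44), (238, 40), (242, 38), (246, 36), (250, 36), (254, 32), (258, 33)]
toe edge if up [316.01445175 230.16251297] if down [316.7760217  219.85693511]
t 5.6 slide [-63.1 358.2 -51.5] rot [-0.006  0.007  0.197]
  pos [ 0.492  -0.3512  0.1605] F [ 1.5 -1.8  3.2] w 0.004 gf 0.0
```

The toe edge is back at row 229, which matches the "up" prediction of 230, so the pedal has sprung back. Next I go above the screwdriver.

Call:
send_rows --motion '[{"claw": 1,"slide": [-8,40,-20],"delta_rot": [0,0,0.04]},{"claw": 1,"slide": [-15,85,-40],"delta_rot": [0,0,0.08]},{"claw": 1,"slide": [-25,130,-55],"delta_rot": [0,0,0.12]},{"claw": 1,"slide": [-40,175,-70],"delta_rot": [0,0,0.16]},{"claw": 1,"slide": [-50,220,-80],"delta_rot": [0,0,0.17]}]'

```text
time: 6.1
position: [0.4731, -0.1218, 0.2345]
tool_rot: [-0.199, 3.133, 0.0]
ft_force: [0.7, -0.2, -0.7]
grip_width: 0.377
grip_force: 0.0
```

Run:
```python
from h import *
mv([.475,.03,.24],.13)
```

```text
t 6.1 slide [-21.  150.4  -5.4] rot [ 0.     0.002 -0.003]
  pos [ 0.4731 -0.1218  0.2345] F [ 0.7 -0.2 -0.7] w 0.377 gf 0.0
```

Call:
send_rows --motion '[{"claw": 1,"slide": [-8,45,-2],"delta_rot": [0,0,0]},{"claw": 1,"slide": [-15,90,-5],"delta_rot": [0,0,0]},{"claw": 1,"slide": [-21,130,-5],"delta_rot": [0,0,0]},{"claw": 1,"slide": [-21,135,-5],"delta_rot": [0,0,0]},{"claw": 1,"slide": [-21,135,-5],"delta_rot": [0,0,0]}]'

```text
time: 6.6
position: [0.4762, 0.0139, 0.238]
tool_rot: [0.205, -3.134, 0.001]
ft_force: [-0.0, -0.9, 0.1]
grip_width: 0.83
grip_force: 0.0
```

Run:
```python
from h import *
from bench import ctrl
d=ctrl.get_image("wrist");cv2.imwrite("pics/w4.png",d["color"]);pickle.dump(d,open("w4.pkl","wb"))
im=d["color"];hsv=cv2.cvtColor(im,cv2.COLOR_BGR2HSV)
m=(((hsv[...,0]<8)|(hsv[...,0]>172))&(hsv[...,1]>120)&(hsv[...,2]>60)).astype(np.uint8)
c=max(cv2.findContours(m,0,2)[0],key=cv2.contourArea);print(cv2.contourArea(c),cv2.boundingRect(c))
pts=np.argwhere(cv2.drawContours(np.zeros_like(m),[c],-1,1,-1))
P=np.array([plane(d,u,v,.014) for v,u in pts[::7]])[:,:2];mu=P.mean(0);w,V=np.linalg.eigh(np.cov(P.T));a=V[:,1]*np.sign(V[0,1])
s=(P-mu)@a;t=(P-mu)@[-a[1],a[0]];print("c",mu,"yaw",np.arctan2(a[1],a[0]),"ends",mu+a*s.min(),mu+a*s.max(),"len",np.ptp(s),"wid",np.ptp(t))
mv([.45,.03,.15],.13)
```

```text
2512.0 (330, 113, 30, 115)
c [0.43531931 0.03101837] yaw 0.09874527897249442 ends [0.39053953 0.02658215] [0.48572464 0.0360119 ] len 0.09565105141129153 wid 0.02214397623374916
t 6.65 slide [23.7 21.2 88. ] rot [-0.001 -0.001 -0.002]
  pos [0.4762 0.0121 0.238 ] F [-0.  -1.5  0.5] w 0.88 gf 0.0
```

View pics/w4.png

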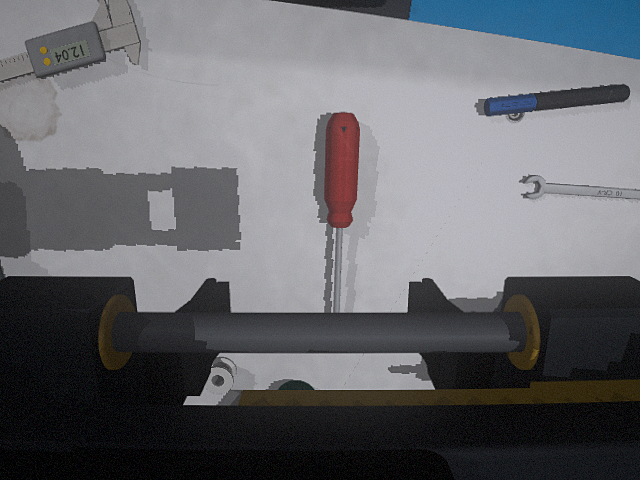

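The wrist view shows the red handle at x 330–360, y 113–228 px, with the blade continuing downward and parts lying beyond. The handle length measures 95.6 mm (96 given), yaw 0.099, so I'll grasp at about (0.448, 0.032).

Run:
```python
from h import *
mv([.448,.0322,.08],.099)
```

```text
t 6.65 slide [ 25.3  23.7 158. ] rot [-0.001 -0.001  0.029]
  pos [0.4762 0.0121 0.238 ] F [-0.  -1.5  0.5] w 0.88 gf 0.0
```

Call:
send_rows --motion '[{"claw": 1,"slide": [8,8,40],"delta_rot": [0,0,0.01]},{"claw": 1,"slide": [16,16,80],"delta_rot": [0,0,0.02]},{"claw": 1,"slide": [25,24,120],"delta_rot": [0,0,0.029]},{"claw": 1,"slide": [25,24,157],"delta_rot": [0,0,0.029]},{"claw": 1,"slide": [25,24,157],"delta_rot": [0,0,0.029]}]'

```text
time: 7.15
position: [0.4442, 0.0304, 0.0771]
tool_rot: [0.149, -3.128, 0.005]
ft_force: [-0.1, -0.6, -0.2]
grip_width: 0.998
grip_force: 0.0
```

Call:
send_rows --motion '[{"claw": 1,"slide": [0,0,0],"delta_rot": [0,0,0]}]'

```text
time: 7.25
position: [0.4486, 0.0313, 0.0817]
tool_rot: [0.149, -3.137, 0.002]
ft_force: [-0.1, 0.4, 0.8]
grip_width: 0.998
grip_force: 0.0
```

Run:
```python
from h import *
mv([.448,.0322,.025],.099)
```

```text
t 7.25 slide [ 0.4  1.1 56.7] rot [-0.001 -0.001 -0.004]
  pos [0.4486 0.0313 0.0817] F [-0.1  0.4  0.8] w 0.998 gf 0.0
```

Call:
send_rows --motion '[{"claw": 1,"slide": [0,1,25],"delta_rot": [0,0,0]},{"claw": 1,"slide": [0,1,42],"delta_rot": [0,0,0]},{"claw": 1,"slide": [0,1,52],"delta_rot": [0,0,0]},{"claw": 1,"slide": [0,1,55],"delta_rot": [0,0,0]},{"claw": 1,"slide": [0,1,55],"delta_rot": [0,0,0]}]'

```text
time: 7.75
position: [0.4491, 0.0336, 0.0271]
tool_rot: [-0.153, 3.137, -0.001]
ft_force: [-0.5, 0.4, 0.0]
grip_width: 1.004
grip_force: 0.0
```

Call:
send_rows --motion '[{"claw": -1,"slide": [0,0,0],"delta_rot": [0,0,0]},{"claw": -1,"slide": [0,0,0],"delta_rot": [0,0,0]},{"claw": -1,"slide": [0,0,0],"delta_rot": [0,0,0]},{"claw": -1,"slide": [0,0,0],"delta_rot": [0,0,0]},{"claw": -1,"slide": [0,0,0],"delta_rot": [0,0,0]}]' --grip_force 40

```text
time: 8.25
position: [0.4481, 0.0338, 0.0263]
tool_rot: [0.154, -3.137, 0.001]
ft_force: [0.8, -0.3, 0.2]
grip_width: 0.629
grip_force: 0.0
```

Call:
send_rows --motion '[{"claw": -1,"slide": [0,0,0],"delta_rot": [0,0,0]},{"claw": -1,"slide": [0,0,0],"delta_rot": [0,0,0]},{"claw": -1,"slide": [0,0,0],"delta_rot": [0,0,0]},{"claw": -1,"slide": [0,0,0],"delta_rot": [0,0,0]},{"claw": -1,"slide": [0,0,0],"delta_rot": [0,0,0]}]'

```text
time: 8.75
position: [0.4482, 0.0336, 0.0262]
tool_rot: [0.153, -3.137, 0.001]
ft_force: [0.7, -1.7, 1.4]
grip_width: 0.305
grip_force: 39.8
```

Gripped (opening 26.5 mm against the 27 mm handle). Lifting.

Call:
send_rows --motion '[{"claw": -1,"slide": [0,0,-15],"delta_rot": [0,0,0]},{"claw": -1,"slide": [0,0,-45],"delta_rot": [0,0,0]},{"claw": -1,"slide": [0,0,-80],"delta_rot": [0,0,0]},{"claw": -1,"slide": [0,0,-110],"delta_rot": [0,0,0]},{"claw": -1,"slide": [0,0,-110],"delta_rot": [0,0,0]}]'

```text
time: 9.25
position: [0.451, 0.0344, 0.14]
tool_rot: [-0.153, 3.131, 0.003]
ft_force: [0.6, 0.4, -0.9]
grip_width: 0.306
grip_force: 39.8
```

Run:
```python
from h import *
mv([.377,.3116,.135],-.19)
```

```text
t 9.25 slide [ 46.6 283.    5.1] rot [0.002 0.006 0.288]
  pos [0.451  0.0344 0.14  ] F [ 0.6  0.4 -0.9] w 0.306 gf 39.8
```

Call:
send_rows --motion '[{"claw": -1,"slide": [4,25,0],"delta_rot": [0,0,0.03]},{"claw": -1,"slide": [9,57,0],"delta_rot": [0,0,0.06]},{"claw": -1,"slide": [14,90,0],"delta_rot": [0,0,0.1]},{"claw": -1,"slide": [20,122,0],"delta_rot": [0,0,0.13]},{"claw": -1,"slide": [25,155,0],"delta_rot": [0,0,0.16]}]'

```text
time: 9.75
position: [0.4068, 0.1864, 0.1348]
tool_rot: [-0.1, -3.137, 0.002]
ft_force: [0.2, 0.1, -0.5]
grip_width: 0.301
grip_force: 39.8
```

Run:
```python
from h import *
mv([.377,.3116,.135],-.19)
```

```text
t 9.75 slide [ 37.7 123.   -0.3] rot [-0.002 -0.003  0.126]
  pos [0.4068 0.1864 0.1348] F [ 0.2  0.1 -0.5] w 0.301 gf 39.8
```

Call:
send_rows --motion '[{"claw": -1,"slide": [9,30,0],"delta_rot": [0,0,0.04]},{"claw": -1,"slide": [18,60,0],"delta_rot": [0,0,0.07]},{"claw": -1,"slide": [28,90,0],"delta_rot": [0,0,0.1]},{"claw": -1,"slide": [38,115,0],"delta_rot": [0,0,0.126]},{"claw": -1,"slide": [38,122,0],"delta_rot": [0,0,0.126]}]'

```text
time: 10.25
position: [0.3753, 0.3125, 0.1346]
tool_rot: [-0.287, -3.125, 0.002]
ft_force: [-0.2, -0.1, -1.7]
grip_width: 0.306
grip_force: 39.8
```

Call:
send_rows --motion '[{"claw": -1,"slide": [0,0,30],"delta_rot": [0,0,0]},{"claw": -1,"slide": [0,0,60],"delta_rot": [0,0,0]},{"claw": -1,"slide": [0,0,66],"delta_rot": [0,0,0]},{"claw": -1,"slide": [0,0,66],"delta_rot": [0,0,0]},{"claw": -1,"slide": [0,0,66],"delta_rot": [0,0,0]}]'

```text
time: 10.75
position: [0.3785, 0.3097, 0.0709]
tool_rot: [-0.296, -3.127, -0.0]
ft_force: [-0.3, -0.0, -1.2]
grip_width: 0.302
grip_force: 39.8
```

Run:
```python
from h import *
from bench import ctrl
mv([.377,.3116,.067],-.19)
s=ctrl.get_state();r=R.from_rotvec(s["tool_rot"]);tip=s["position"]+r.apply([-.148,0,.012]);print("tip pred",tip)
out=[]
for n,(w,h) in(("scene",(80,60)),("top",(80,60))):
    d=ctrl.get_image(n);pickle.dump(d,open(n+"1.pkl","wb"))
    a,b=proj(d,tip),proj(d,[.5515,.278,.055]);c=((a+b)/2).round().astype(int);print(n,"tip",a,"hole",b,"org",c-[40,30])
    out.append(cv2.resize(d["color"][c[1]-30:c[1]+30,c[0]-40:c[0]+40],None,fx=5,fy=5,interpolation=cv2.INTER_CUBIC))
cv2.imwrite("pics/c2.png",np.hstack(out))
```

```text
t 10.75 slide [1.9 1.5 3.9] rot [ 0.    -0.     0.001]
  pos [0.3785 0.3097 0.0709] F [-0.3 -0.  -1.2] w 0.302 gf 39.8
tip pred [0.52390789 0.28196061 0.05885066]
scene tip [233.05542148 199.90436846] hole [243.08673226 199.95445594] org [198 170]
top tip [206.29397795 282.55893777] hole [208.20694696 272.43121777] org [167 247]
```

View pics/c2.png

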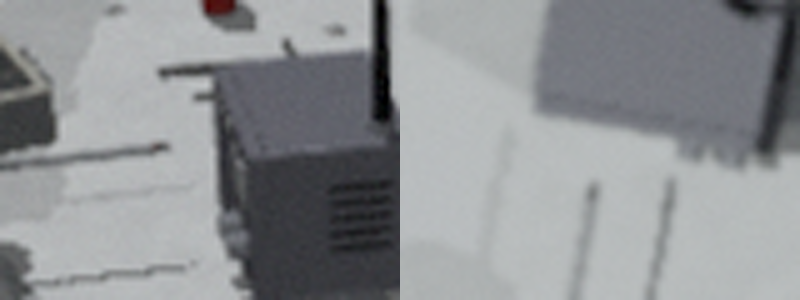

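The crop shows the blade end at scene px (231.6,199.4) and top px (205.6,284), within 1.5 px of prediction and lined up with the hole. Final alignment next.

Call:
send_rows --motion '[{"claw": -1,"slide": [1,1,4],"delta_rot": [0,0,0]},{"claw": -1,"slide": [1,1,4],"delta_rot": [0,0,0]},{"claw": -1,"slide": [1,1,4],"delta_rot": [0,0,0]}]'

```text
time: 11.15
position: [0.377, 0.311, 0.0663]
tool_rot: [-0.295, -3.127, 0.001]
ft_force: [0.6, 0.0, -1.6]
grip_width: 0.306
grip_force: 39.8
```

```bash
cat > rel.py <<'E'
from h import *
from bench import ctrl
P=[]
for i in range(1):
    s=ctrl.get_state();r=R.from_rotvec(s["tool_rot"]);tip=s["position"]+r.apply([-.148,0,.012])
x=np.array([np.cos(-.19),np.sin(-.19),0]);y=np.array([-x[1],x[0],0]);e=(tip-[.5515,.278,.055])*1000
print("t",round(s["time"],2),"along",e@x,"left",e@y,"up",e[2],"F",s["ft_force"].round(1),"F along",s["ft_force"]@x);mv([.377,.3116,.067],-.19)
E
python3 rel.py
```

```text
t 11.15 along -29.60260300488045 left -0.2596414355903201 up -0.8269001906433191 F [ 0.6  0.  -1.6] F along 0.5423910528709759
t 11.15 slide [ 0.1  0.6 -0.7] rot [-0.    -0.001  0.002]
  pos [0.377  0.311  0.0663] F [ 0.6  0.  -1.6] w 0.306 gf 39.8
```

Approaching to just inside the mouth: tool -x is the forward direction.

Call:
send_rows --motion '[{"claw": -1,"slide": [-10,0,-1],"delta_rot": [0,0,0]},{"claw": -1,"slide": [-20,0,-1],"delta_rot": [0,0,0]},{"claw": -1,"slide": [-28,0,-1],"delta_rot": [0,0,0]},{"claw": -1,"slide": [-34,0,-1],"delta_rot": [0,0,0]},{"claw": -1,"slide": [-38,0,-1],"delta_rot": [0,0,0]}]'

```text
time: 11.65
position: [0.4152, 0.3034, 0.0669]
tool_rot: [-0.297, -3.127, 0.001]
ft_force: [0.1, 0.4, -0.8]
grip_width: 0.308
grip_force: 39.8
```

```bash
python3 rel.py
```

```text
t 11.65 along 9.334518442644208 left -0.7374819477468711 up -0.2150216285063261 F [ 0.1  0.4 -0.8] F along 0.054252038036759036
t 11.65 slide [39.   0.9 -0.1] rot [-0.001 -0.001  0.001]
  pos [0.4152 0.3034 0.0669] F [ 0.1  0.4 -0.8] w 0.308 gf 39.8
```

Call:
send_rows --motion '[{"claw": -1,"slide": [-3,0.5,0],"delta_rot": [0,0,0]},{"claw": -1,"slide": [-6,0.5,0],"delta_rot": [0,0,0]},{"claw": -1,"slide": [-9,0.5,0],"delta_rot": [0,0,0]},{"claw": -1,"slide": [-11,0.5,0],"delta_rot": [0,0,0]},{"claw": -1,"slide": [-11,0.5,0],"delta_rot": [0,0,0]}]'

```text
time: 12.15
position: [0.4253, 0.3021, 0.0669]
tool_rot: [-0.295, -3.127, 0.001]
ft_force: [-0.5, -0.1, 0.0]
grip_width: 0.307
grip_force: 39.8
```

```bash
python3 rel.py
```

```text
t 12.15 along 19.486609135192687 left 0.07916792639232911 up -0.20194148047558702 F [-0.5 -0.1  0. ] F along -0.4336336617603116
t 12.15 slide [49.2  0.3 -0. ] rot [-0.001 -0.001  0.002]
  pos [0.4253 0.3021 0.0669] F [-0.5 -0.1  0. ] w 0.307 gf 39.8
```

Call:
send_rows --motion '[{"claw": -1,"slide": [-1.5,0,0],"delta_rot": [0,0,0]},{"claw": -1,"slide": [-3,0,0],"delta_rot": [0,0,0]},{"claw": -1,"slide": [-4,0,0],"delta_rot": [0,0,0]},{"claw": -1,"slide": [-4,0,0],"delta_rot": [0,0,0]}]'

```text
time: 12.55
position: [0.4283, 0.3016, 0.0667]
tool_rot: [-0.294, -3.125, 0.002]
ft_force: [-3.9, 0.2, -0.9]
grip_width: 0.305
grip_force: 39.9
```

Call:
send_rows --motion '[{"claw": -1,"slide": [-1.5,0,0],"delta_rot": [0,0,0]},{"claw": -1,"slide": [-3,0,0],"delta_rot": [0,0,0]},{"claw": -1,"slide": [-3,0,0],"delta_rot": [0,0,0]},{"claw": -1,"slide": [-3,0,0],"delta_rot": [0,0,0]}]'

```text
time: 12.95
position: [0.4315, 0.301, 0.0667]
tool_rot: [-0.295, -3.126, 0.002]
ft_force: [-4.3, 1.1, -0.6]
grip_width: 0.308
grip_force: 39.9
```

```bash
python3 rel.py
```

```text
t 12.95 along 25.75547892060645 left 0.15399385397955953 up -0.5675808132129395 F [-4.3  1.1 -0.6] F along -4.446079614527891
t 12.95 slide [55.5  0.3 -0.1] rot [-0.001 -0.002  0.002]
  pos [0.4315 0.301  0.0667] F [-4.3  1.1 -0.6] w 0.308 gf 39.9
```

The force follows the button spring (4.4 N, partway in). Pushing on to the stop in small steps.

Call:
send_rows --motion '[{"claw": -1,"slide": [-1,0,0],"delta_rot": [0,0,0]},{"claw": -1,"slide": [-2,0,0],"delta_rot": [0,0,0]},{"claw": -1,"slide": [-3,0,0],"delta_rot": [0,0,0]},{"claw": -1,"slide": [-3,0,0],"delta_rot": [0,0,0]},{"claw": -1,"slide": [-3,0,0],"delta_rot": [0,0,0]}]'

```text
time: 13.45
position: [0.4319, 0.3007, 0.066]
tool_rot: [-0.293, -3.121, 0.004]
ft_force: [-9.8, 1.5, -0.4]
grip_width: 0.304
grip_force: 39.9
```

```bash
python3 rel.py
```

```text
t 13.45 along 26.214807753467667 left 0.16898685153963888 up -1.8968563467222574 F [-9.8  1.5 -0.4] F along -9.949296039983047
t 13.45 slide [56.   0.4 -0.6] rot [-0.003 -0.006  0.003]
  pos [0.4319 0.3007 0.066 ] F [-9.8  1.5 -0.4] w 0.304 gf 39.9
```

```bash
cat > avg.py <<'E'
from bench import ctrl
import numpy as np
from scipy.spatial.transform import Rotation as R
A=[];F=[];Q=[]
for i in range(8):
    ctrl.get_image("scene");s=ctrl.get_state();A.append(s["position"]);F.append(s["ft_force"]);Q.append(R.from_rotvec(s["tool_rot"]))
x=np.array([np.cos(-.19),np.sin(-.19),0]);A=np.array(A)*1000
print(s["time"],"along TCP",(A@x).mean(),"+-",(A@x).std(),"z",A[:,2].mean(),"F",(np.array(F)@x).mean(),np.mean(F,0),"pitch",np.mean([q.as_matrix()[:,2] for q in Q],0).round(4))
E
python3 avg.py
```

```text
13.85 along TCP 367.3697752907219 +- 0.015298641776094767 z 66.04270305915041 F -9.664155351511681 [-9.46790963  1.94128001 -0.73435771] pitch [-0.0066 -0.0016 -1.    ]
```

Call:
send_rows --motion '[{"claw": -1,"slide": [-1,0,0],"delta_rot": [0,0,0]},{"claw": -1,"slide": [-1.5,0,0],"delta_rot": [0,0,0]},{"claw": -1,"slide": [-1.5,0,0],"delta_rot": [0,0,0]}]'

```text
time: 14.15
position: [0.4321, 0.3007, 0.0657]
tool_rot: [-0.292, -3.119, 0.005]
ft_force: [-11.5, 2.4, -0.2]
grip_width: 0.308
grip_force: 39.9
```

```bash
python3 avg.py
```

```text
14.55 along TCP 367.5232570923623 +- 0.02304465878074541 z 65.63993026428435 F -12.310454318683309 [-12.1127575    2.20098265  -0.46687308] pitch [-0.009  -0.0021 -1.    ]
```

The hard stop is confirmed: 1.5 mm more command moved the tool 0.15 mm and added 2.7 N. About 6 mm of travel since contact matches the button fully in. Handing in.

```bash
python3 -c "
from bench import ctrl
print(ctrl.close_job())"
```

```text
the job is handed in; nothing more can be done
None
```

I handed the job in at about 14.6 s: the pedal was held on its stop for about 1 s and sprang back up, and the gripped screwdriver is holding the learn button against its stop at about 12 N. I kept clear of the loose parts but took no final picture of them, and the hand-in gave no verdict.

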